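Pump up a hydraulic gauge clamp until its indicator pin pops out

ROBOT

A 6-joint arm with a two-finger parallel gripper is mounted at the origin on the work surface. World frame = base frame: x ahead of the robot, y to its left, z up, the work surface at z = 0. Lengths are in m, angles in rad, forces in N, time in s.
With the tool pointing down it reaches from about 0.35 to 0.975 m from the base axis. Payload 4.9 kg.
Tool frame: the origin (TCP) lies at the very end of the fingers, on their centre line; the grasp point (between the pads) lies 19 mm behind it (manip.hold_point_z is the distance from the TCP to the grasp point, in m); z points along the fingers, y is the direction in which the jaws open and shut (so a half turn about z gives the same grasp; the last joint's range is limited). The gripper opens to 85 mm and grips with 20 to 120 N. Pads are 22 mm wide; open, the fingers measure 114 mm over their backs; the gripper's body (76 mm by 85 mm) begins 54 mm behind the grasp point. The pads swing forward as they close: fully open they stand 13 mm farther back than shut.
Start: joints at [-1.223, 0.053, 1.613, -0, 1.476, -0.119], TCP at [0.281, -0.558, 0.231] pointing down, gripper open.
Joint ranges: [-3.01, 3.01], [-1.01, 2.22], [0.06, 2.58], [-1.02, 4.17], [0.09, 2.62], [-3.14, 3.14]. Speed limits (rad/s): [2.57, 2.57, 3.14, 3.14, 3.14, 3.14].

INTERFACE

Orientations are given as a unit quaternion [w, x, y, z].
In Python, from plant import manip gives the robot as it stands. The module is installed in compiled form; this text tells all that it offers.
- The arm moves only by the shell command python3 -m creep 'ROWS'. ROWS is JSON, a list of rows, each a list of 7 numbers: the turn, a rotation vector about the tool's x, y, z in degrees, then the shift along the tool's x, y, z in m, then the opening, from 0 (shut) to 1 (fully open). In form: [[ax, ay, az, tx, ty, tz, jaw], ...]. A call has 1 to 20 rows; each row shifts and turns the commanded pose from where the row before left it, along the tool's axes as they then stand; what a row does not reach is not made up. A row lasts 1/12 s, in which the tool goes at most 41.7 mm and 7.16 degrees, less where a joint would pass 70% of its speed; a pose out of reach is approached as far as the arm can. A call is refused whole if a number of a shift passes 0.0417 or a number of a turn 7.16, either way. A call with a gripper value outside its range is refused whole. The fingers move at their own pace and stop on an object; the grip force is fixed at half the most. Time passes only in rows, so rows that do not move let the fingers close. It gives the time, the measured TCP pose, the force and the opening at its end, in the units of the state.
- manip.state(): the state, without advancing time (a new reading comes with each control period).
- manip.grab_frame(name): name is "scene" or "top"; returns the picture (400x640x3 uint8, blue, green, red); there is no depth.
- manip.get_calibration(name): a dict with "fx", "fy", "cx", "cy" (pixels), "xyz" and "attitude" of the camera in the world. Camera axes: x right, y down, z forward; pixel columns grow to the right and rows downward; lengths in m; the calibration is good to about 2 mm. A picture is of the moment at which its call begins. get_calibration takes no time and is no camera call.
- manip.job_done(): hands the job in, once; it reports no verdict.
Trained networks look in the newest picture that a camera, given by its name, has taken for a name from the list of things; names that differ only in an ending like _2 or _b are one class to them, and where a whole thing is asked for, a point or a joint stands for the part that bears it (a point fixed in the world has none). Each returns a list of dicts, best first, with "confidence" (0 to 1); they miss things now and then, are a little off and sometimes report something else, mostly with a low value. They report only what shows in the picture. A call takes as long as a camera call.
- manip.cut_out(target, camera): "pixels" (400x640 bool, what is visible of it) and "rect" ([left, top, right, bottom] in pixels, round what is visible of it).
The state is a dict: "time": time; "joint_pos": joint angles; "joint_vel": joint speeds; "joint_efforts": joint torques, N m; "tool_pos": TCP position; "tool_rot": TCP orientation; "contact_force": force on the tool from outside, world axes, zero at the start; "ft_torque": the same for the moment, N m; "gripper_width": opening from 0.0 (shut) to 1.0 (fully open).
Only numpy, scipy, OpenCV 4.12 (cv2) and the standard library are available. Lean on these libraries where they do the work, as an engineer would, in place of code of your own. Each camera call takes 0.05 s, during which the arm holds its last target.

TASK

Clamp the ring gauge in its nest: press the black palm plunger of the hand pump down with closed fingertips and let it spring all the way up again, stroke after stroke, until the red indicator pin on the blue block pops fully out and its green band shows; then leave the plunger up and move clear. Only press the plunger from above: do not grip it, do not touch the pin or the clamp piston, and leave the loose gauges lying around the fixture where they are.

Things in the scene. Friction and masses are not known exactly. Their poses are not given: they have to be found in the camera images.
- pump_unit: clamping fixture, fixed: dark base plate 120 x 300 x 12 mm; at local y -95 mm a pump barrel 42 mm wide with the plunger; in the middle a blue block 64 x 60 mm, 86 mm high, with the pin in its top; at local y +92 mm an aluminium nest with a steel ring gauge, 74 mm high. Origin: on the table under the pin; local y runs from pump to nest, z up. Place and yaw differ in each run
- plunger: black mushroom-shaped palm plunger head, 50 mm wide and 21 mm thick, nearly flat on top, on a 18 mm rod above the pump barrel. Origin: centre of its underside, 129 mm above the table when up. It moves straight down 24 mm
- plunger_top (a point): centre of the plunger head's top face, 150 mm above the table when up, 126 mm when fully down; moves with the plunger
- stroke (a joint): how far the plunger is pressed, m: 0 up, 0.024 down on its hard stop. A spring pushes it up: 5 N when up, 11 to 13 N when down; let go, it rises in about 0.3 s. Only full strokes count: pressed at least 0.020, then let up to under 0.002; shallow ones gain nothing
- pin_rise (a joint): how far the pin stands out of the block, m: 0 flush, 0.035 fully out. Each full stroke lifts it about 6 mm (the first 4 to 10) and it stays there; past about 28 mm it snaps fully out by itself within half a second. It starts between 0 and 0.007: 4 or 5 full strokes. Further strokes do nothing
- indicator_pin: red indicator pin, 12 mm in diameter, upright in the top of the blue block, with a green band 9 mm high at its foot that comes fully into sight only when it is fully out. Origin: its tip, 92 mm above the table when flush, 127 mm when fully out; 95 mm beside the plunger's axis. Not to be touched
- clamp_piston: brass clamp pad, 24 mm wide, that comes out sideways (local +y of the fixture) from the blue block towards the ring gauge in the nest as the pin rises; 60 mm above the table. Origin: centre of its front face. Not to be touched
- ring_gauge: loose steel ring gauge lying flat on the table near the fixture, 52 mm outside, 28 mm hole, 22 mm high; origin: centre of its underside. Leave alone
- setting_rod: loose aluminium setting rod with a green band, standing upright, 30 mm in diameter, 50 mm high; origin: centre of its foot. Leave alone
- plug_gauge: loose double-ended steel plug gauge lying on the table, 150 mm long, 30 mm thick, with a square bar between its ends; origin: under its middle, at table height. Leave alone. (Far off at the table's right side stands a grey comparator stand with a column 340 mm high, fixed.)

How it is judged:
On the way, in this order (a step that is already met when the one before it is completed fails the run):
1. the plunger is pressed down at least 17 mm (value of joint stroke above 0.017 m), for 0.02 s.
2. it is let up again (value of joint stroke below 0.005 m), for 0.02 s.
3. it is pressed again (value of joint stroke above 0.017 m), for 0.02 s.
4. after more strokes the pin has popped fully out (value of joint pin_rise above 0.032 m), for 0.2 s.
At the end, for the whole second after the job is handed in: the indicator pin stands at least 32 mm out of the block, the clamp pad has come out with it, the plunger is up (within 3 mm), and the three loose gauges are within 15 mm of where they started (value of joint pin_rise above 0.032 m and value of joint stroke below 0.003 m and y of clamp_piston in the frame of pump_unit above 0.062 m and distance of each of ring_gauge, setting_rod, plug_gauge from where it was at the start of the episode below 0.015 m); the robot touches nothing.
It fails at once if the indicator pin is touched (contact force between any of the fingers, the arm and indicator_pin above 0.5 N).
It fails at once if the clamp piston is touched (contact force between any of the fingers, the arm and clamp_piston above 0.5 N).
It fails at once if the plunger head is taken between the fingers instead of pressed from above (horizontal distance between the grasp point and plunger_top below 0.03 m and z of the grasp point in the frame of plunger_top below 0 m).
It fails at once if a loose gauge is moved, lifted or knocked over (distance of any of ring_gauge, setting_rod, plug_gauge from where it was at the start of the episode above 0.015 m or angle between setting_rod's own z axis and vertical above 0.5 rad).
It also fails if it takes over 42 s, if anything falls off the work surface, if the arm or the gripper's body presses on something with over 40 N, if the wrist force passes 120 N, or if a joint passes its speed limit or range.

## Working session

There is one attempt and no reset: what is moved stays moved. The work goes in short steps, Python scripts to look and compute and a shell command to move; the robot and the scene stay as the last step left them, time stands still between calls to the robot, and variables do not carry over. Pictures are saved under pics/ and viewed, and the job is handed in when it is done.

```bash
mkdir -p pics; python3 - <<'E'
from plant import manip
import cv2,numpy as np
s=manip.state();print(s)
for n in("scene","top"):
    im=manip.grab_frame(n);cv2.imwrite(f"pics/{n}0.png",im)
    print(n,manip.get_calibration(n))
    for t in("plunger","indicator_pin","pump_unit","setting_rod"):
        for d in manip.cut_out(t,n)[:2]:
            ys,xs=np.nonzero(d["pixels"]);print(n,t,round(d["confidence"],2),d["rect"],xs.mean().round(1),ys.mean().round(1))
print(manip.state()["time"])
E
```

```text
{'time': 0.0, 'joint_pos': array([-1.22300676e+00,  5.33340908e-02,  1.61429342e+00, -5.92258861e-06,
        1.47601849e+00, -1.19002810e-01]), 'joint_vel': array([ 6.85247744e-06,  1.45730838e-03, -1.83600868e-03, -3.89972783e-04,
       -3.27764047e-03, -2.39178483e-04]), 'joint_efforts': array([ 1.33271584e-03, -3.93684661e+01, -3.70177174e+01, -6.77214803e-05,
        7.02037913e-03,  8.62722629e-06]), 'tool_pos': array([ 0.28104687, -0.55754204,  0.23007749]), 'tool_rot': array([-1.01962470e-03,  9.72885948e-01,  2.31283111e-01, -1.20116870e-04]), 'contact_force': array([ 0.04355117, -0.27780732, -0.39431813]), 'ft_torque': array([-0.05998922,  0.03708587, -0.01272752]), 'gripper_width': 1.001540894083602}
scene {'fx': 465.4602715747736, 'fy': 465.4602715747736, 'cx': 323.66082859236764, 'cy': 194.78228196657352, 'xyz': array([ 1.10000379, -0.34633696,  0.75532794]), 'attitude': array([-0.34811775,  0.81889704,  0.41809803, -0.1827996 ])}
scene pump_unit 0.81 [228.1, 181.0, 360.5, 299.5] 291.6 237.5
scene setting_rod 0.82 [221.6, 213.8, 233.8, 244.3] 225.4 227.6
top {'fx': 373.87201106414534, 'fy': 373.87201106414534, 'cx': 322.4410737106869, 'cy': 202.03269101488982, 'xyz': array([0.3800483 , 0.07469265, 0.92697011]), 'attitude': array([ 0.06441361, -0.65945616,  0.74499335, -0.07715805])}
top plunger 0.88 [380.7, 179.2, 399.3, 193.9] 390.1 184.0
top pump_unit 0.69 [287.2, 167.9, 412.1, 257.7] 348.1 212.8
top pump_unit 0.55 [304.0, 143.2, 354.0, 181.8] 329.6 160.9
top setting_rod 0.54 [397.9, 235.8, 410.1, 252.1] 403.1 243.8
0.5
```

View pics/scene0.png

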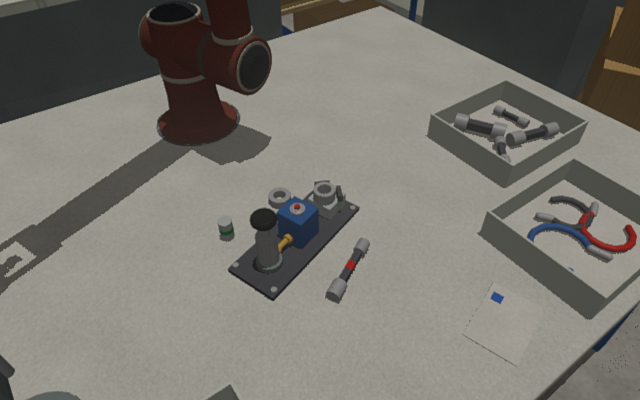

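View pics/top0.png

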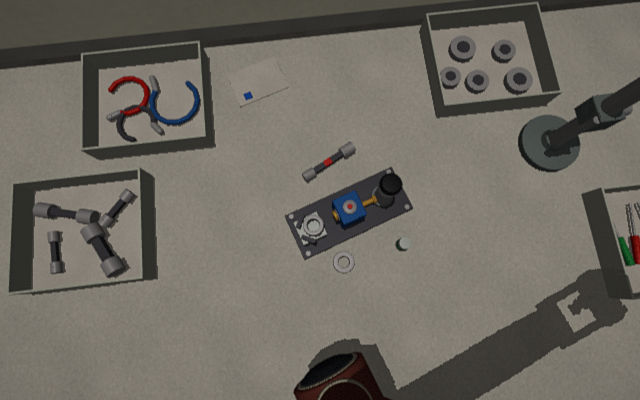

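The top picture shows the black plunger head near (390,183), the pin at (350,207), the nest at (313,227), the rod at (403,244), the ring at (343,262) and the plug at (328,161). The scene picture shows the head near (264,218) and the pin near (297,207). Next I'll turn these into positions.

```bash
cat > h.py <<'E'
from plant import manip
import cv2,numpy as np
from scipy.spatial.transform import Rotation as R
def ray(n,u,v):
    c=manip.get_calibration(n);q=c["attitude"]
    d=R.from_quat(np.r_[q[1:],q[0]]).apply([(u-c["cx"])/c["fx"],(v-c["cy"])/c["fy"],1]);return c["xyz"],d
def at(n,u,v,z):
    o,d=ray(n,u,v);return (o+d*(z-o[2])/d[2]).round(4)
def proj(n,p):
    c=manip.get_calibration(n);q=c["attitude"]
    x=R.from_quat(np.r_[q[1:],q[0]]).inv().apply(np.array(p)-c["xyz"]);return np.array([c["cx"]+c["fx"]*x[0]/x[2],c["cy"]+c["fy"]*x[1]/x[2]])
E
python3 - <<'E'
from h import *
for n,b in(("scene",(245,200,285,240)),("top",(372,165,408,203))):
    im=cv2.imread(f"pics/{n}0.png");x0,y0,x1,y1=b
    c=im[y0:y1,x0:x1]
    m=(c.max(2)<38).astype(np.uint8);k,l,st,ce=cv2.connectedComponentsWithStats(m)
    i=1+st[1:,4].argmax();u,v=ce[i]+[x0,y0];print(n,st[i]+[x0,y0,0,0,0],u,v,at(n,u,v,.14),at(n,u,v,.145),at(n,u,v,.15))
    cv2.imwrite(f"pics/{n}_c.png",cv2.resize(c,None,fx=10,fy=10,interpolation=0))
print("pin",at("top",350,207,.095),at("scene",297.5,207,.095))
for nm,p,z in(("nest",(313,227),.074),("rod",(403,244),.05),("ring",(343.5,262),.022),("plug",(328,161),.015)):print(nm,at("top",*p,z))
E
```

```text
scene [251 209  26  22 248] 263.375 221.44758064516128 [ 0.5663 -0.1033  0.14  ] [ 0.5707 -0.1053  0.145 ] [ 0.575  -0.1073  0.15  ]
top [379 173  23  30 432] 390.2824074074074 185.17361111111111 [ 0.5582 -0.1001  0.14  ] [ 0.557 -0.099  0.145] [ 0.5559 -0.0979  0.15  ]
pin [ 0.529  -0.0114  0.095 ] [ 0.5334 -0.0103  0.095 ]
nest [0.4967 0.0772 0.074 ]
rod [ 0.4346 -0.1273  0.05  ]
ring [0.4112 0.0148 0.022 ]
plug [0.6683 0.0197 0.015 ]
```

```bash
cd pics; python3 -c "
import cv2,numpy as np
a=cv2.imread('scene_c.png');b=cv2.imread('top_c.png')
b=cv2.resize(b,(int(b.shape[1]*400/b.shape[0]),400));cv2.imwrite('cc.png',np.hstack([a,b]))"
```

```text
(no output)
```

View pics/cc.png

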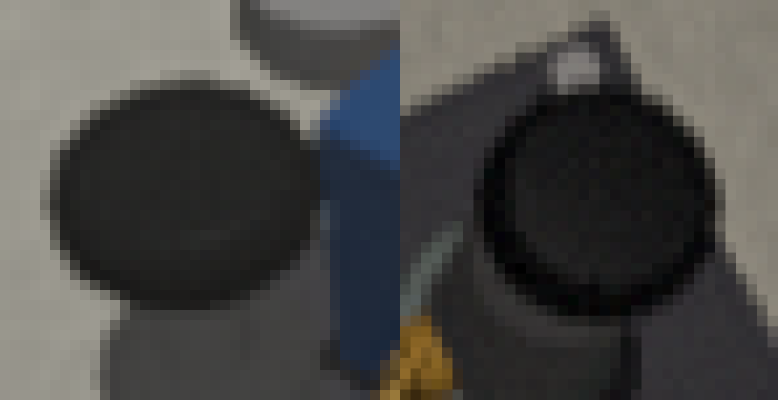

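```bash
python3 - <<'E'
from h import *
p=(at("top",390.8,184.4,.141)+at("scene",263.2,219.2,.141))/2
print(at("top",390.8,184.4,.141),at("scene",263.2,219.2,.141))
pin=np.array([.531,-.011]);d=pin-p[:2];print(np.linalg.norm(d),np.degrees(np.arctan2(d[1],d[0])))
d=np.array([.4967,.0772])-p[:2];print(np.linalg.norm(d),np.degrees(np.arctan2(d[1],d[0])))
s=manip.state();q=s["tool_rot"];M=R.from_quat(np.r_[q[1:],q[0]]);print(M.as_matrix().round(3))
t=np.r_[p[:2],.165];print(M.inv().apply(t-s["tool_pos"]).round(4))
E
```

```text
[ 0.5595 -0.1013  0.141 ] [ 0.5622 -0.1012  0.141 ]
0.09505832420151328 108.30152575850816
0.18963023229432593 109.77272220779233
[[ 0.893  0.45  -0.   ]
 [ 0.45  -0.893  0.   ]
 [ 0.    -0.    -1.   ]]
[ 0.4553 -0.2821  0.0663]
```

The two cameras agree to 3 mm, and the pin and nest distances match the description. The plunger is at about (0.561, -0.101). I'll move over it with the fingers shut.

```bash
python3 -m creep '[[0,0,0,0.0175,-0.011,0,0],[0,0,0,0.03,-0.0186,0,0],[0,0,0,0.03,-0.0186,0,0],[0,0,0,0.03,-0.0186,0,0],[0,0,0,0.03,-0.0186,0,0],[0,0,0,0.03,-0.0186,0,0],[0,0,0,0.03,-0.0186,0,0],[0,0,0,0.03,-0.0186,0,0],[0,0,0,0.03,-0.0186,0,0],[0,0,0,0.03,-0.0186,0,0],[0,0,0,0.03,-0.0186,0.005,0],[0,0,0,0.03,-0.0186,0.005,0],[0,0,0,0.03,-0.0186,0.005,0],[0,0,0,0.03,-0.0186,0.005,0],[0,0,0,0.03,-0.0186,0.005,0],[0,0,0,0.0175,-0.011,0.005,0],[0,0,0,0,0,0,0],[0,0,0,0,0,0,0]]'
python3 - <<'E'
from h import *
a=manip.grab_frame("scene");b=manip.grab_frame("top")
s=manip.state();print(s["time"],s["tool_pos"],s["contact_force"],s["gripper_width"])
p=np.r_[.561,-.1012,.165];q=s["tool_rot"];print(R.from_quat(np.r_[q[1:],q[0]]).inv().apply(p-s["tool_pos"]))
a=cv2.resize(a[130:330,190:390],(400,400));b=cv2.resize(b[100:300,270:470],(400,400));cv2.imwrite("pics/1.png",np.hstack([a,b]))
E
```

```text
time: 2.0
tool_pos: [0.5605, -0.1003, 0.2009]
tool_rot: [-0.0, 0.973, 0.232, -0.001]
contact_force: [0.5, -0.4, -0.1]
gripper_width: -0.004
2.1 [ 0.56031465 -0.10180516  0.20154755] [ 0.0020859   0.18270883 -0.21604195] 0.0008771519862863154
[ 0.00088922 -0.00024963  0.03654732]
```

View pics/1.png

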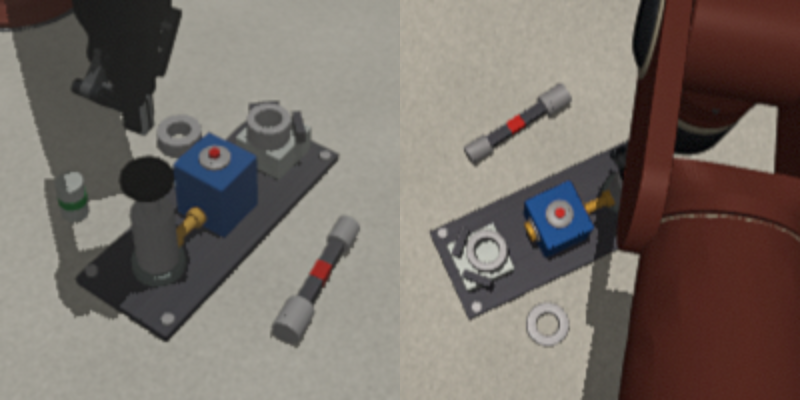

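The shut fingertips are right above the plunger head: tip at crop pixel (143,130), head at (147,175). The pin at (213,153) is clear of them. First stroke now, checking force and height at the bottom.

```bash
python3 -m creep '[[0,0,0,0.0009,0,0.015,0],[0,0,0,0,0,0.02,0],[0,0,0,0,0,0.011,0],[0,0,0,0,0,0.009,0],[0,0,0,0,0,0.009,0],[0,0,0,0,0,0.009,0],[0,0,0,0,0,0,0],[0,0,0,0,0,0,0]]'
```

```text
time: 2.77
tool_pos: [0.5609, -0.1019, 0.1302]
tool_rot: [0.0, 0.973, 0.231, -0.001]
contact_force: [-6.7, 1.2, 9.6]
gripper_width: -0.001
```

```bash
python3 -m creep '[[0,0,0,0,0,0.003,0],[0,0,0,0,0,0.001,0],[0,0,0,0,0,0,0],[0,0,0,0,0,0,0]]'
python3 - <<'E'
from h import *
for i in range(2):
    a=manip.grab_frame("scene");s=manip.state();print(s["tool_pos"],s["contact_force"])
cv2.imwrite("pics/2.png",cv2.resize(a[150:310,200:380],(720,640))[:600])
E
```

```text
time: 3.1
tool_pos: [0.5614, -0.1019, 0.1271]
tool_rot: [0.001, 0.973, 0.231, -0.0]
contact_force: [-6.2, 0.5, 11.2]
gripper_width: 0.0
[ 0.56137038 -0.10190464  0.12720906] [-7.59040141  0.51226563 11.31577658]
[ 0.56134464 -0.10188798  0.1272033 ] [-6.11581678  0.13051847 11.49912126]
```

View pics/2.png

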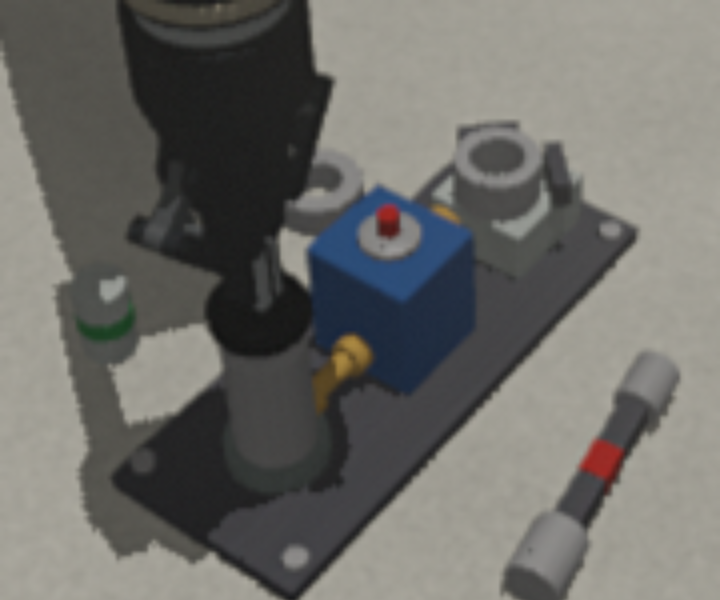

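The pin (crop 388,222) has already started to rise and the plunger is low at 11.4 N, so the depth is right. I'll let it up and press again.

```bash
python3 -m creep '[[0,0,0,0,0,-0.01,0],[0,0,0,0,0,-0.015,0],[0,0,0,0,0,-0.01,0],[0,0,0,0,0,0,0],[0,0,0,0,0,0,0],[0,0,0,0,0,0,0],[0,0,0,0,0,0,0],[0,0,0,0,0,0.01,0],[0,0,0,0,0,0.01,0],[0,0,0,0,0,0.0075,0],[0,0,0,0,0,0.0075,0],[0,0,0,0,0,0,0],[0,0,0,0,0,0,0],[0,0,0,0,0,0,0]]'
python3 - <<'E'
from h import *
a=manip.grab_frame("scene");s=manip.state();print(s["tool_pos"],s["contact_force"])
cv2.imwrite("pics/3.png",cv2.resize(a[150:310,200:380],(720,640))[:600])
E
```

```text
time: 4.37
tool_pos: [0.5623, -0.1011, 0.1261]
tool_rot: [0.001, 0.973, 0.231, 0.001]
contact_force: [-3.1, 0.7, 12.2]
gripper_width: -0.002
[ 0.56229235 -0.10104253  0.12607652] [-2.05872715  0.4942118  12.12808107]
```

View pics/3.png

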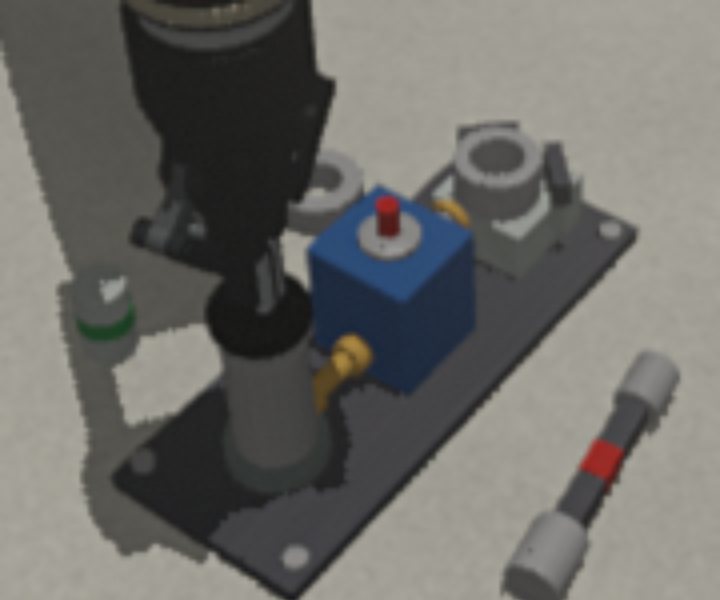

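The second stroke counted: the pin (388,215) is higher than before. I'll make the third stroke the same way.

```bash
python3 -m creep '[[0,0,0,0,0,-0.01,0],[0,0,0,0,0,-0.015,0],[0,0,0,0,0,-0.01,0],[0,0,0,0,0,0,0],[0,0,0,0,0,0,0],[0,0,0,0,0,0,0],[0,0,0,0,0,0,0],[0,0,0,0,0,0.01,0],[0,0,0,0,0,0.01,0],[0,0,0,0,0,0.0075,0],[0,0,0,0,0,0.0075,0],[0,0,0,0,0,0,0],[0,0,0,0,0,0,0],[0,0,0,0,0,0,0]]'
python3 - <<'E'
from h import *
a=manip.grab_frame("scene")
cv2.imwrite("pics/4.png",cv2.resize(a[150:310,200:380],(720,640))[:600])
E
```

```text
time: 5.58
tool_pos: [0.5622, -0.101, 0.1259]
tool_rot: [0.001, 0.973, 0.231, 0.001]
contact_force: [-2.5, 2.0, 11.5]
gripper_width: -0.001
```

View pics/4.png

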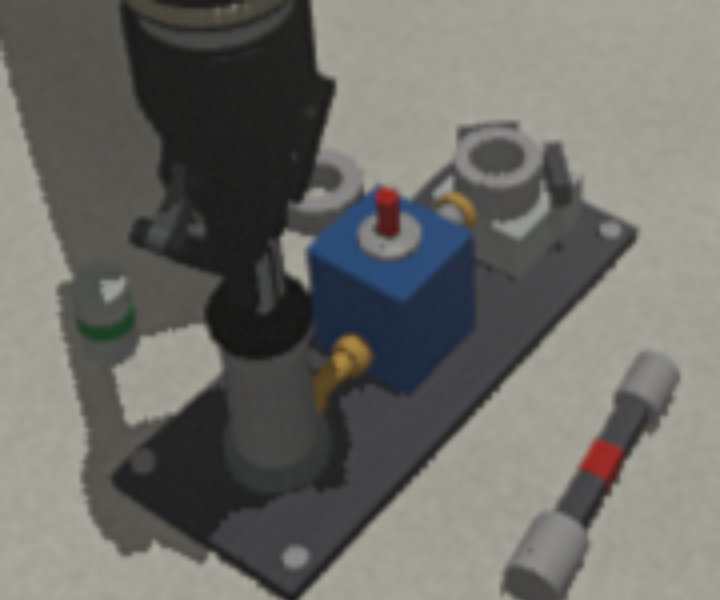

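The pin keeps rising (tip at row 190), with no green showing yet. Fourth stroke.

```bash
python3 -m creep '[[0,0,0,0,0,-0.01,0],[0,0,0,0,0,-0.015,0],[0,0,0,0,0,-0.01,0],[0,0,0,0,0,0,0],[0,0,0,0,0,0,0],[0,0,0,0,0,0,0],[0,0,0,0,0,0,0],[0,0,0,0,0,0.01,0],[0,0,0,0,0,0.01,0],[0,0,0,0,0,0.0075,0],[0,0,0,0,0,0.0075,0],[0,0,0,0,0,0,0],[0,0,0,0,0,0,0],[0,0,0,0,0,0,0],[0,0,0,0,0,0,0],[0,0,0,0,0,0,0],[0,0,0,0,0,0,0]]'
python3 - <<'E'
from h import *
a=manip.grab_frame("scene")
cv2.imwrite("pics/5.png",cv2.resize(a[150:310,200:380],(720,640))[:600])
E
```

```text
time: 7.05
tool_pos: [0.5622, -0.1011, 0.1258]
tool_rot: [0.001, 0.973, 0.231, 0.001]
contact_force: [-2.4, 0.7, 10.5]
gripper_width: 0.001
```

View pics/5.png

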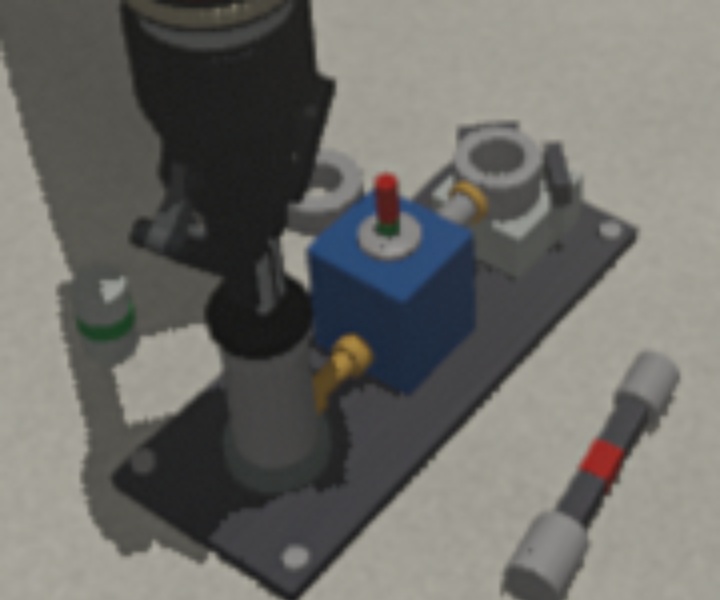

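A sliver of green now shows at the foot (387,228), so the pin isn't fully out. Fifth stroke.

```bash
python3 -m creep '[[0,0,0,0,0,-0.01,0],[0,0,0,0,0,-0.015,0],[0,0,0,0,0,-0.01,0],[0,0,0,0,0,0,0],[0,0,0,0,0,0,0],[0,0,0,0,0,0,0],[0,0,0,0,0,0,0],[0,0,0,0,0,0.01,0],[0,0,0,0,0,0.01,0],[0,0,0,0,0,0.0075,0],[0,0,0,0,0,0.0075,0],[0,0,0,0,0,0,0],[0,0,0,0,0,0,0],[0,0,0,0,0,0,0],[0,0,0,0,0,0,0],[0,0,0,0,0,0,0],[0,0,0,0,0,0,0]]'
python3 - <<'E'
from h import *
a=manip.grab_frame("scene")
cv2.imwrite("pics/6.png",cv2.resize(a[150:310,200:380],(720,640))[:600])
E
```

```text
time: 8.52
tool_pos: [0.5621, -0.101, 0.1258]
tool_rot: [0.0, 0.973, 0.231, 0.001]
contact_force: [-2.9, 1.1, 10.1]
gripper_width: -0.006
```

View pics/6.png

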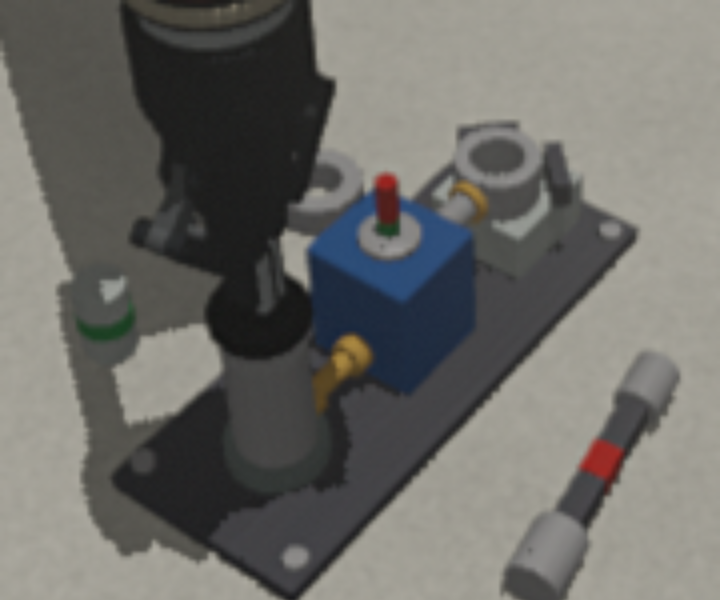

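The pin didn't move on that stroke. I'll measure its height to see whether it's already fully out or the stroke missed.

```bash
python3 - <<'E'
from h import *
for z in(.086,.092,.098,.11,.116,.12,.127):
    u=proj("scene",(.531,-.011,z));print(z,((u-[200,150])*4).round(0))
for i in range(0,7):
    if i in(0,):f="pics/scene0.png";im=cv2.resize(cv2.imread(f)[150:310,200:380],(720,640))
    elif i==1:continue
    else:im=cv2.imread(f"pics/{i}.png")
    c=im[140:260,350:430].astype(int)
    r=(c[...,2]>110)&(c[...,1]<70);g=(c[...,1]>c[...,2]+15)&(c[...,1]>c[...,0]+15)
    f=lambda m:(np.nonzero(m)[0].min()+140,np.nonzero(m)[0].max()+140) if m.any() else None
    print(i,f(r),f(g))
E
```

```text
0.086 [387. 238.]
0.092 [387. 230.]
0.098 [386. 222.]
0.11 [385. 204.]
0.116 [384. 196.]
0.12 [384. 190.]
0.127 [383. 180.]
0 (np.int64(216), np.int64(231)) None
2 (np.int64(205), np.int64(221)) None
3 (np.int64(196), np.int64(213)) None
4 (np.int64(189), np.int64(204)) None
5 (np.int64(176), np.int64(189)) (np.int64(224), np.int64(235))
6 (np.int64(176), np.int64(189)) (np.int64(224), np.int64(235))
```

Measured against frame 0, the tip has risen 40 px, about 28 mm at 1.43 px/mm. The gains per stroke were 7.6, 6.2, 4.8 and 9 mm. That fits a start of 7 mm with the snap on stroke 4, after which a further stroke does nothing. The green band spans about 11 px, which is its full 9 mm height. I'll lift off, move clear and check from both cameras.

```bash
python3 -m creep '[[0,0,0,0,0,-0.01,0],[0,0,0,0,0,-0.02,0],[0,0,0,0,0,-0.02,0],[0,0,0,0,0,-0.025,0],[0,0,0,0,0,-0.025,0],[0,0,0,-0.015,0.01,-0.01,0],[0,0,0,-0.028,0.018,0,0],[0,0,0,-0.028,0.018,0,0],[0,0,0,-0.028,0.018,0,0],[0,0,0,-0.028,0.018,0,0],[0,0,0,-0.028,0.018,0,0],[0,0,0,-0.028,0.018,0,0],[0,0,0,-0.028,0.018,0,0],[0,0,0,-0.015,0.01,0,0],[0,0,0,0,0,0,0],[0,0,0,0,0,0,0]]'
python3 - <<'E'
from h import *
a=manip.grab_frame("scene");b=manip.grab_frame("top");s=manip.state();print(s["time"],s["tool_pos"],s["contact_force"])
o=cv2.imread("pics/scene0.png");ot=cv2.imread("pics/top0.png")
k=lambda i,x,y,w,h:cv2.resize(i[y:y+h,x:x+w],(390,290))
cv2.imwrite("pics/7.png",np.vstack([np.hstack([k(o,200,165,180,134),k(a,200,165,180,134)]),np.hstack([k(ot,270,140,180,134),k(b,270,140,180,134)])]))
x=cv2.resize(a[150:310,200:380],(720,640))[:600];cv2.imwrite("pics/8.png",x)
print("top pred pin tip z.127/.115",proj("top",(.531,-.011,.127)),proj("top",(.531,-.011,.115)))
E
```

```text
time: 9.9
tool_pos: [0.4244, -0.333, 0.2327]
tool_rot: [-0.001, 0.973, 0.23, -0.0]
contact_force: [-0.1, -0.0, 0.5]
gripper_width: 0.001
10.0 [ 0.42531574 -0.33201352  0.23323029] [-0.16097787 -0.06076739  0.57191085]
top pred pin tip z.127/.115 [350.84647961 203.39247937] [350.41174824 204.45644526]
```

View pics/7.png

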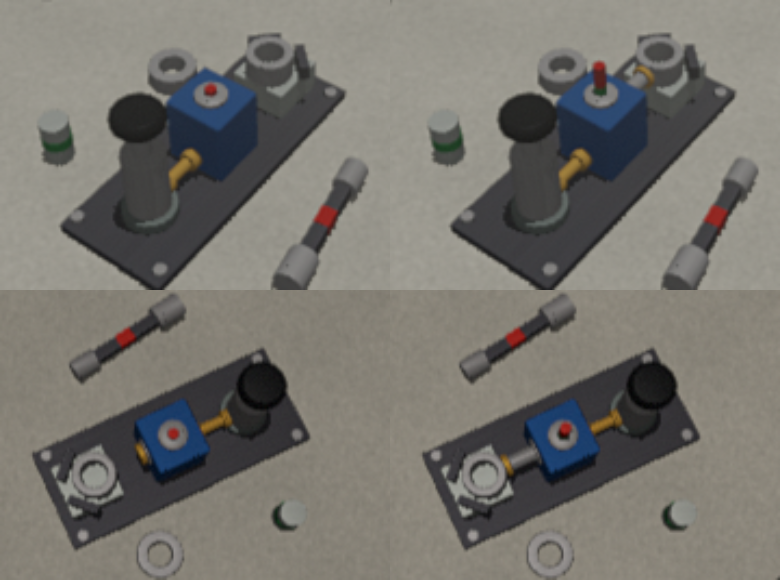

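View pics/8.png

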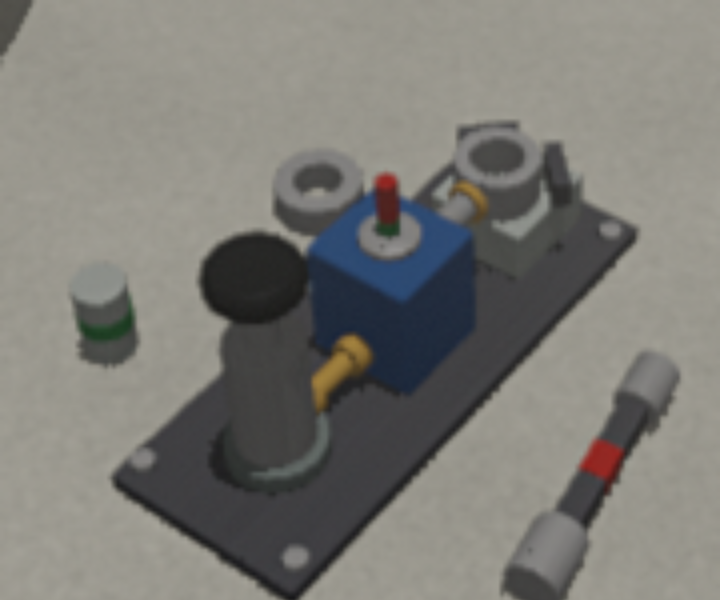

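The final pictures show the plunger up at its starting place (254,275), and the pin out with the green band at its foot (387,228), about 33 mm above its flush mark. The clamp pad reaches the ring in the nest (468,200), and the loose gauges look unmoved. I'm handing the job in.

```bash
python3 -c "
from plant import manip
print(manip.job_done(), manip.state()['time'])"
```

```text
the job is handed in; nothing more can be done
the job is handed in; nothing more can be done
```

I made five full strokes with closed fingertips, then lifted off, moved clear and handed the job in at about 10 s. `job_done()` reports no verdict.

- **Strokes:** the fingertips reached 126–127 mm above the table at about 10–12 N, on or within 1 mm of the hard stop. Each time I let the plunger fully up.
- **Pin:** by picture measurement it rose about 7.6, 6.2, 4.8 and 9 mm over strokes 1 to 4, the last one including the snap. Stroke 5 changed nothing. When stroke 5 gained nothing I briefly suspected a missed stroke, but the heights fit a pin already fully out.
- **Last check:** both cameras showed the plunger up, the green band in sight and the clamp pad out at the ring gauge. The three loose gauges looked unmoved; I compared them by eye, not by measurement. The force on the tool was near zero.
- **Less certain:** the pin height, estimated at 33 to 35 mm, comes from pixels and is good to about 2 mm. The limit is 32 mm.

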